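# Push down and lock the quarter-turn fastener of a pump unit's access panel

## Task

The grey access panel on top of the small white pump unit has been left unlocked and stands a little proud. Set your fingertips in the slot of its orange quarter-turn fastener, push the panel down flush and turn the fastener clockwise as far as it goes, so that its white index points to the green mark and the panel stays flush when you let go. Pick nothing up, and leave the bottle, forceps, tube and timer round it where they are.

Things in the scene. Friction and masses are not known exactly. Their poses are not given: they have to be found in the camera images.
- slot (a point): Centre of the mouth of the slot in the fastener, a round orange and black dial, 92 mm across, let flush into the panel. The slot is 40 mm wide, 85 mm long, 14 mm deep, closed below, its long edges chamfered 2 mm. The point lies on the dial's axis and turns with it: x along the slot to the end with the white index, y across, z up. Mouth height: 75 mm with the panel flush, 82 mm proud.
- slot_floor (a point): Centre of the slot's flat floor, 14 mm under the mouth, on the dial's axis; axes as for the slot. Push here: height 61 mm above the worktop with the panel flush, about 68 mm proud.
- cam (a joint): Angle of the fastener: 0 = unlocked (index at the red mark on the right), grows clockwise seen from above, stop at 1.6 = locked (index at the green mark in front). Starts at 0 to 0.35. Friction 0.06 N m, no spring. Its tongue slips under a keeper in the last 0.4 rad while the panel is held down, flush or nearly (then it draws it down); with the panel proud it strikes the keeper and stops near 1.24.
- panel (a joint): Angle of the access panel: 0 = flush with the unit's top (hard stop), 0.07 = proud, where its springy seal holds it while unlocked. 168 mm square, 6 mm thick, hinged along its far edge, 104 mm beyond the dial's axis. Pushing it flush at the dial takes about 4 to 8 N; once locked it stays flush by itself.
- unit: White pump unit fixed to the worktop, 260 mm deep (x), 190 mm wide (y), 75 mm high. Origin at the centre of its underside; its x axis points from its front to its rear, z up. When the panel is flush the dial's axis is at x = -0.050, y = 0 in this frame. The rear 75 mm is a fixed flat deck 75 mm high.
- bottle_dye: Small plastic bottle with a white cap, 32 mm wide, 62 mm high, loose on the rear deck of the unit; origin at the centre of its foot. To be left alone.
- forceps: Steel forceps, 126 mm long, 7 mm high, lying loose on the rear deck of the unit; origin at the middle of the underside. To be left alone.
- tube_50: Standing tube with a red cap, 34 mm wide, 111 mm high, loose on the worktop to the left of the unit; origin at the centre of its foot. To be left alone.
- timer: White bench timer, 67 x 63 mm, 19 mm high, loose on the worktop to the right of the unit; origin at the centre of its underside. To be left alone.

How it is judged:
By the outcome, as a careful person would: the job done as asked, in the order asked, and still so for the second after the job is handed in, with the robot touching nothing.
It also fails if it takes over 58 s, if anything falls off the work surface, if the arm or the gripper's body presses on something with over 40 N, if the wrist force passes 120 N, or if a joint passes its speed limit or range.

## Robot

A 6-joint arm with a two-finger parallel gripper is mounted at the origin on a cart in front of the work surface, level with it; the furniture and walls round the work are solid. World frame = base frame: x ahead of the robot, y to its left, z up, the work surface at z = 0. Lengths are in mm, angles in rad, forces in N, time in s.
With the tool pointing down it reaches from about 275 to 750 mm from the base axis. Payload 10.2 kg.
Tool frame: the origin (TCP) lies between the finger pads; the fingertips stand 11 mm ahead of it and the grasp point (between the pads) lies 8 mm behind it (ctrl.tip_extent is the distance from the TCP to the fingertips, in mm); z points along the fingers, y is the direction in which the jaws open and shut (so a half turn about z gives the same grasp; the last joint's range is limited). The gripper opens to 85 mm and grips with 20 to 120 N. Pads are 22 mm wide; open, the fingers measure 114 mm over their backs; the gripper's body (76 mm by 85 mm) begins 54 mm behind the grasp point. The pads swing forward as they close: fully open they stand 13 mm farther back than shut.
Start: joints at [1.08, 0.313, 1.498, -0, 1.331, -0.223], TCP at [138.933, 506.289, 242.294] pointing down, gripper open.
Joint ranges: [-2.94, 2.94], [-0.97, 2.17], [0.19, 2.56], [-1.23, 4.37], [0.02, 3.11], [-2.88, 2.88]. Speed limits (rad/s): [2.39, 2.39, 3.01, 3.14, 3.14, 3.14].

## Interface

Orientations are given as a unit quaternion [w, x, y, z].
In Python, from rig import ctrl gives the robot as it stands.
- The arm moves only by the tool apply_moves, never from a script. Its argument "commands" is a list of rows, each a list of 5 numbers: the finger opening in cm, from 0 to 8.54, then the shift along the tool's x, y, z in cm, then the turn about the tool's z in rad. In form: [[jaw, dx, dy, dz, roll], ...]. A call has 1 to 12 rows; each row shifts and turns the commanded pose from where the row before left it, along the tool's axes as they then stand; what a row does not reach is not made up. A row lasts 1/12 s, in which the tool goes at most 41.7 mm and 7.16 degrees, less where a joint would pass 70% of its speed; a pose out of reach is approached as far as the arm can. A call with a gripper value outside its range is refused whole. The fingers move at their own pace and stop on an object; "squeeze" is the grip in N (left out, the last holds). Time passes only in rows, so rows that do not move let the fingers close. It gives the time, the measured TCP pose, the force and the opening at its end, in the units of the state.
- ctrl.sense(): the state, without advancing time (a new reading comes with each control period).
- ctrl.capture(name): name is "scene" or "top" or "wrist"; returns the picture (480x640x3 uint8, red, green, blue); there is no depth.
- ctrl.camera_info(name): a dict with "fov_y" (degrees; the focal length in pixels is half the picture's height over the tangent of half this angle, whatever the lens; pixels are square), "cx", "cy" (the principal point, pixels), "dist_coeffs" ([k1, k2, p1, p2, k3] as OpenCV has them; the pictures are not rectified), "camera_from_world" (4x4, takes a point from world to camera coordinates). Camera axes: x right, y down, z forward; pixel columns grow to the right and rows downward; lengths in mm; the calibration is good to about 2 mm. A picture is of the moment at which its call begins: read the wrist's pose just before it. camera_info takes no time and is no camera call; for the wrist camera it gives the pose at the moment of the call.
- ctrl.finish_job(): hands the job in, once; it reports no verdict.
The state is a dict: "time_s": time; "joints": joint angles; "dq": joint speeds; "tau": joint torques, N m; "eef_pos": TCP position; "ee_rot": TCP orientation; "force": force on the tool from outside, world axes, zero at the start; "wrist_torque": the same for the moment, N m; "grip_width": opening from 0.0 (shut) to 1.0 (fully open).
Only numpy, scipy, OpenCV 4.12 (cv2) and the standard library are available. Lean on these libraries where they do the work, as an engineer would, in place of code of your own. Each camera call takes 0.05 s, during which the arm holds its last target.

## Working session

There is one attempt and no reset: what is moved stays moved. The work goes in short steps, Python scripts to look and compute and a tool call to move; the robot and the scene stay as the last step left them, time stands still between calls to the robot, and variables do not carry over. Pictures are saved under pics/ and viewed, and the job is handed in when it is done.

Besides the shell and the picture viewer there is one more tool, called after ">>>" as a command line: name --pt "numbers of a row" for each row, then --argument value for the rest. apply_moves: Moves the arm, as the interface text tells. Its arguments: {"type":"object","properties":{"commands":{"type":"array"},"squeeze":{"type":"number"}},"required":["commands"]}

```bash
mkdir -p pics; ls
python3 - <<'E'
from rig import ctrl
import cv2,json
print(ctrl.sense())
for n in ["scene","top"]:
    im=ctrl.capture(n); cv2.imwrite(f"pics/{n}0.png",im[:,:,::-1]); print(n,ctrl.camera_info(n))
E
```

```text
pics
{'time_s': 0.0, 'joints': array([ 1.07958039e+00,  3.13456034e-01,  1.49839132e+00,  2.42144419e-05,
        1.33095104e+00, -2.23369876e-01]), 'dq': array([ 0.00227865, -0.00028518, -0.0008844 , -0.00018169, -0.00019633,
       -0.00028527]), 'tau': array([-1.44921294e-03, -4.12268364e+01, -2.59729260e+01, -3.05651392e-04,
        4.27658888e-03, -1.00393967e-05]), 'eef_pos': array([138.83155658, 506.09001733, 241.74919048]), 'ee_rot': array([-2.21862657e-04,  1.33525897e-01,  9.91045141e-01, -5.60681659e-04]), 'force': array([-0.7314681 ,  0.60999476, -0.22386114]), 'wrist_torque': array([ 0.01102766, -0.0458902 ,  0.00309432]), 'grip_width': 1.000413582590586}
scene {'fov_y': 56.15301444775069, 'cx': 323.04552583623934, 'cy': 237.1359939811399, 'dist_coeffs': array([0.00401109, 0.        , 0.        , 0.        , 0.        ]), 'camera_from_world': array([[-7.79682663e-01, -6.26154979e-01,  4.98871240e-03,
         3.32320400e+02],
       [-3.90073009e-01,  4.79452366e-01, -7.86109710e-01,
         3.74604062e+02],
       [ 4.89834659e-01, -6.14862074e-01, -6.18066854e-01,
         5.28869314e+02],
       [ 0.00000000e+00,  0.00000000e+00,  0.00000000e+00,
         1.00000000e+00]])}
top {'fov_y': 50.08885566184081, 'cx': 309.95830557080717, 'cy': 244.93986181748454, 'dist_coeffs': array([-0.09657242,  0.        ,  0.        ,  0.        ,  0.        ]), 'camera_from_world': array([[ 9.45793847e-03, -9.99942967e-01,  4.96096103e-03,
        -1.66848397e+02],
       [-9.70527861e-01, -1.03742130e-02, -2.40765545e-01,
         5.93280013e+02],
       [ 2.40803279e-01, -2.53760518e-03, -9.70570627e-01,
         7.75036023e+02],
       [ 0.00000000e+00,  0.00000000e+00,  0.00000000e+00,
         1.00000000e+00]])}
```

View pics/scene0.png

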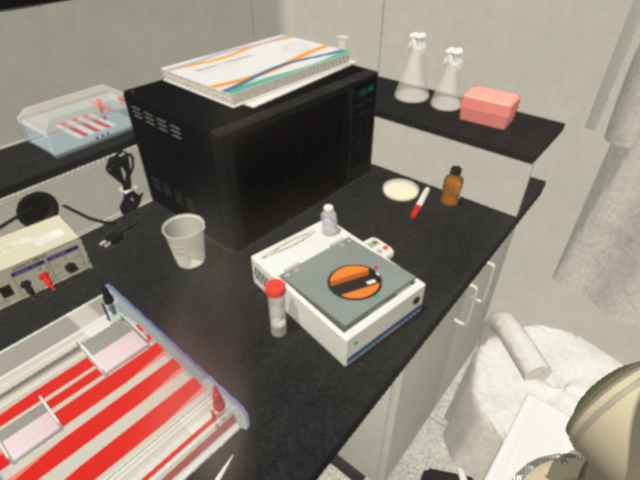

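View pics/top0.png

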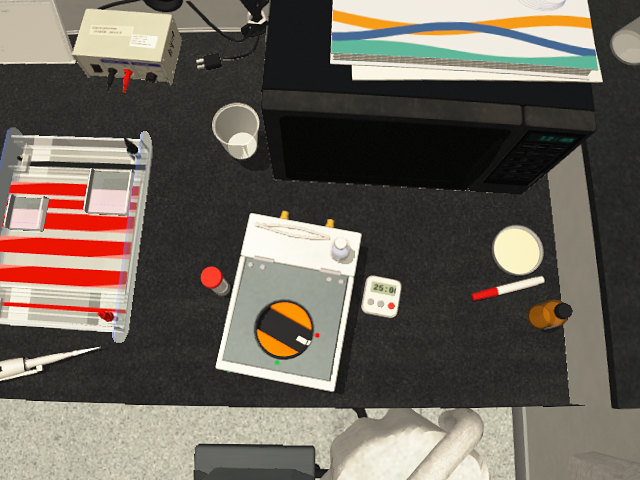

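```bash
cat > h.py <<'E'
import numpy as np,cv2
from rig import ctrl
def K(i):
    f=240/np.tan(np.radians(i['fov_y'])/2); return np.array([[f,0,i['cx']],[0,f,i['cy']],[0,0,1]])
def cast(i,uv,z):
    uv=np.array(uv,float).reshape(-1,1,2)
    n=cv2.undistortPoints(uv,K(i),i['dist_coeffs']).reshape(-1,2)
    T=i['camera_from_world'];R=T[:3,:3];c=-R.T@T[:3,3]
    d=np.c_[n,np.ones(len(n))]@R
    return c+d*((z-c[2])/d[:,2])[:,None]
def proj(i,P):
    T=i['camera_from_world'];r=cv2.Rodrigues(T[:3,:3])[0]
    return cv2.projectPoints(np.array(P,float).reshape(-1,3),r,T[:3,3],K(i),i['dist_coeffs'])[0].reshape(-1,2)
def orange(im):
    h=cv2.cvtColor(im,cv2.COLOR_RGB2HSV); return cv2.inRange(h,(8,150,120),(22,255,255))
E
python3 - <<'E'
from h import *
for n,(x0,y0,x1,y1) in dict(top=(200,200,420,400),scene=(240,190,440,370)).items():
    im=cv2.imread(f"pics/{n}0.png")[:,:,::-1].copy(); i=ctrl.camera_info(n)
    m=orange(im); m[:y0]=0;m[y1:]=0;m[:,:x0]=0;m[:,x1:]=0
    cnt=[c for c in cv2.findContours(m,cv2.RETR_EXTERNAL,cv2.CHAIN_APPROX_NONE)[0] if cv2.contourArea(c)>100]
    pts=np.vstack(cnt); hull=cv2.convexHull(pts); 
    P=cast(i,hull.reshape(-1,2),80)
    c,r=cv2.minEnclosingCircle(P[:,:2].astype(np.float32)); print(n,[cv2.contourArea(k) for k in cnt],c,r)
    A=P[:,:2]; s=np.linalg.lstsq(np.c_[2*A,np.ones(len(A))],(A**2).sum(1),rcond=None)[0]; print('fit',s[:2])
    cv2.imwrite(f"pics/{n}0c.png",cv2.resize(im[y0:y1,x0:x1,::-1],None,fx=3,fy=3,interpolation=cv2.INTER_CUBIC))
E
```

```text
top [469.5, 503.0] (456.48492431640625, -120.94020080566406) 43.26910400390625
fit [ 456.7905217  -120.85594933]
scene [271.0, 454.0] (455.35650634765625, -121.76530456542969) 42.915771484375
fit [ 455.42555191 -122.01188824]
```

View pics/top0c.png

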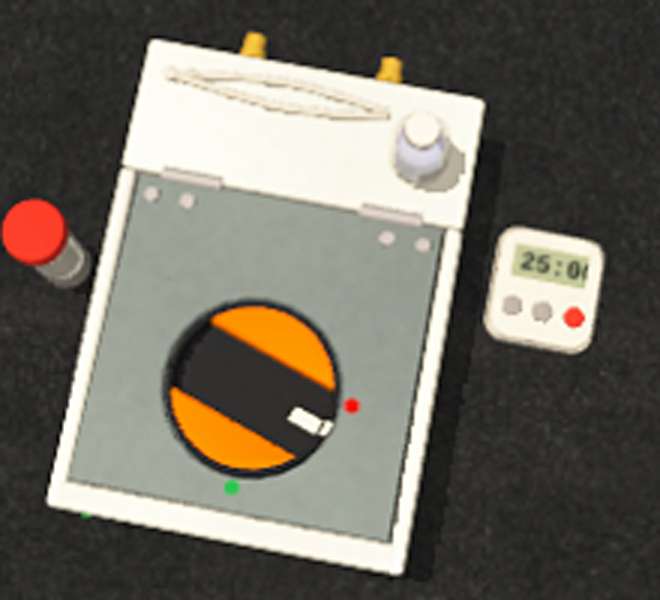

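View pics/scene0c.png

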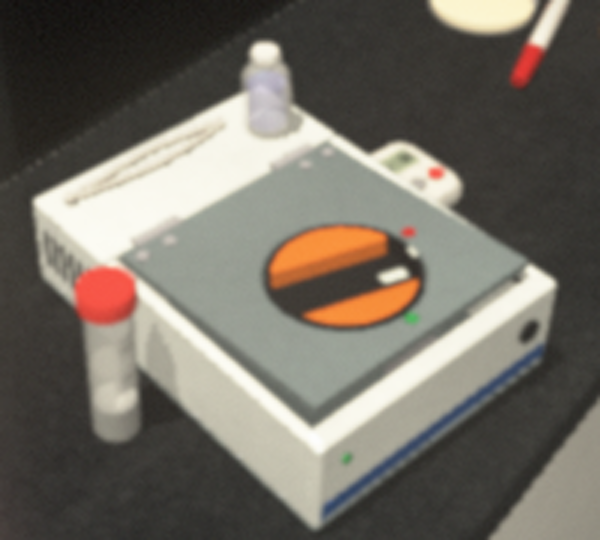

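Run:
```python
from h import *
i=ctrl.camera_info('top')
f=lambda p:[(200+a/3,200+b/3) for a,b in p]
C=cast(i,f([(150,42),(484,100),(402,574),(48,505)]),75)[:,:2];print('corners',C.round(1), C.mean(0))
ux=(C[0]+C[1])/2-(C[2]+C[3])/2; a=np.arctan2(ux[1],ux[0]); print('unit yaw',a,np.linalg.norm(ux),'dial from unit',C.mean(0)-50*np.array([np.cos(a),np.sin(a)]))
uy=(C[0]+C[3])/2-(C[1]+C[2])/2; print(np.arctan2(uy[1],uy[0])-np.pi/2,np.linalg.norm(uy))
E1=cast(i,f([(212,325),(335,388)]),82);E2=cast(i,f([(172,390),(295,458)]),82)
for E in(E1,E2):
    d=E[1]-E[0];print('slot yaw',np.arctan2(d[1],d[0]))
m=cast(i,f([(352,406),(232,488)]),80);print('marks',m)
d=m[:,:2]-[456,-121.4];print(np.arctan2(d[:,1],d[:,0]))
b=cast(i,f([(423,128)]),137);print('bottle',b)
t=cast(i,f([(36,232)]),111);print('tube',t)
from scipy.spatial.transform import Rotation as R
s=ctrl.sense();q=s['ee_rot'];M=R.from_quat([q[1],q[2],q[3],q[0]]).as_matrix();print(M.round(3));print(ctrl.tip_extent)
print('tool y yaw',np.arctan2(M[1,1],M[0,1]))
```

```text
corners [[ 646.7  -60. ]
 [ 615.2 -245.9]
 [ 361.  -200.3]
 [ 393.8  -15.6]] [ 504.15351013 -130.46669099]
unit yaw -0.17554985765655143 257.48361193583685 dial from unit [ 454.92197736 -121.73421246]
-0.1717602045568567 188.0513117439559
slot yaw -2.0313361122580487
slot yaw -2.057517054011109
marks [[ 446.81673409 -173.83517701   80.        ]
 [ 403.87248432 -111.86619175   80.        ]]
[-1.74417356  2.96069799]
bottle [[ 583.10490424 -208.0032562   137.        ]]
tube [[531.96396078  -8.97079672 111.        ]]
[[-0.964  0.265 -0.001]
 [ 0.265  0.964 -0.001]
 [ 0.    -0.001 -1.   ]]
11.0
tool y yaw 1.3030241977298551
```

>>> apply_moves --pt "4 -1.96 -2.17 0 0" --pt "4 -1.96 -2.17 0 0" --pt "4 -1.96 -2.17 0 0" --pt "4 -1.96 -2.17 0 0" --pt "4 -1.96 -2.17 0 0" --pt "4 -1.96 -2.17 0 0" --pt "4 -1.96 -2.17 0 0" --pt "4 -1.96 -2.17 0 0" --pt "4 -1.96 -2.17 0 0" --pt "4 -1.96 -2.17 0 0" --pt "4 -1.96 -2.17 0 0" --pt "4 -1.96 -2.17 0 0"

```text
time_s: 1.1
eef_pos: [297.0, 191.6, 242.2]
ee_rot: [-0.0, 0.133, 0.991, -0.0]
force: [0.1, 0.4, 0.3]
grip_width: 0.469
```

>>> apply_moves --pt "4 -1.96 -2.17 0 0" --pt "4 -1.96 -2.17 0 0" --pt "4 -1.96 -2.17 0 0" --pt "4 -1.96 -2.17 0 0" --pt "4 -1.96 -2.17 0 0" --pt "4 -1.96 -2.17 0 0" --pt "4 -1.96 -2.17 0 0" --pt "4 -1.96 -2.17 0 0" --pt "4 -1.96 -2.17 0 0" --pt "4 -1.96 -2.17 0 0" --pt "4 -1.0 -1.0 0 0" --pt "4 0 0 0 0"

```text
time_s: 2.1
eef_pos: [436.1, -82.3, 241.8]
ee_rot: [-0.0, 0.135, 0.991, 0.0]
force: [0.2, 0.3, -0.2]
grip_width: 0.467
```

>>> apply_moves --pt "4 -1.5 -1.6 0 0" --pt "4 -1.4 -1.7 0 0" --pt "4 0 0 1 0.1" --pt "4 0 0 2 0.1" --pt "4 0 0 2 0" --pt "4 0 0 2 0" --pt "4 0 0 0 0" --pt "4 0 0 0 0"

```text
time_s: 2.77
eef_pos: [454.3, -119.0, 172.3]
ee_rot: [-0.001, 0.231, 0.973, 0.0]
force: [0.1, 0.2, 0.6]
grip_width: 0.468
```

Run:
```python
from h import *
print(ctrl.sense())
for n in ["wrist","top"]:
    i=ctrl.camera_info(n)
    im=ctrl.capture(n); cv2.imwrite(f"pics/{n}1.png",im[:,:,::-1]); 
    print(n,proj(i,[[455.5,-121.6,82],[446.8,-173.8,80]]))
```

```text
{'time_s': 2.7667, 'joints': array([-5.06449418e-01,  2.64163392e-01,  1.75758906e+00,  1.16073706e-04,
        1.12153317e+00, -1.61037032e+00]), 'dq': array([-0.00356546, -0.0251135 , -0.04003466, -0.00207633,  0.00661282,
       -0.00390066]), 'tau': array([-5.14626189e-02, -3.45053673e+01, -2.19295675e+01, -6.75279462e-04,
       -1.26877273e-01,  1.02656268e-02]), 'eef_pos': array([ 454.26696692, -118.96111238,  172.33332658]), 'ee_rot': array([-8.01043576e-04,  2.31347836e-01,  9.72870731e-01,  2.78560989e-04]), 'force': array([0.06479836, 0.24175165, 0.60506459]), 'wrist_torque': array([-0.07008176, -0.02852421,  0.00148898]), 'grip_width': 0.4682208212827629}
wrist [[318.8520387  263.9922712 ]
 [228.68102668 289.53053937]]
top [[284.17928123 329.33650369]
 [317.31090195 335.3438368 ]]
```

View pics/wrist1.png

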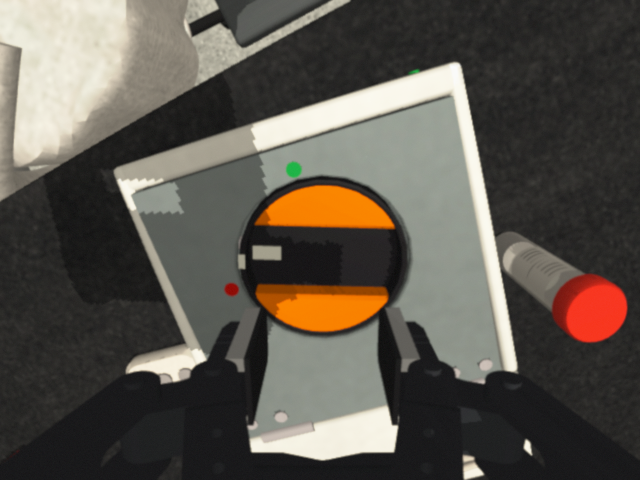

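View pics/top1.png

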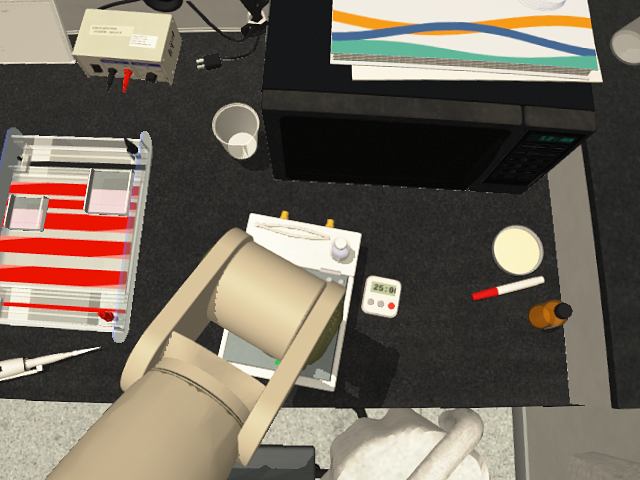

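Run:
```python
from h import *
i=ctrl.camera_info("wrist"); im=cv2.imread("pics/wrist1.png")[:,:,::-1].copy()
m=orange(im)
cnt=[c for c in cv2.findContours(m,cv2.RETR_EXTERNAL,cv2.CHAIN_APPROX_NONE)[0] if cv2.contourArea(c)>500]
print([cv2.boundingRect(c) for c in cnt])
P=cast(i,cv2.convexHull(np.vstack(cnt)).reshape(-1,2),81)[:,:2]
s=np.linalg.lstsq(np.c_[2*P,np.ones(len(P))],(P**2).sum(1),rcond=None)[0];print('centre',s[:2],'r',np.sqrt(s[2]+s[:2]@s[:2]))
E=cast(i,[(258,226.5),(392,229),(258,284),(390,287)],82)
for k in(0,2):
    d=E[k]-E[k+1];print('yaw',np.arctan2(d[1],d[0]))
# slot centre line offset
print(E.mean(0))
```

```text
[(256, 285, 132, 47), (255, 185, 140, 44)]
centre [ 457.29067299 -120.09068508] r 42.62748270601976
yaw -2.0584667893577193
yaw -2.0638088185265238
[ 454.90621241 -118.15247711   82.        ]
```

>>> apply_moves --pt "4 -0.26 -0.07 0 0.012" --pt "4 0 0 2 0" --pt "4 0 0 2 0" --pt "4 0 0 2 0" --pt "4 0 0 1 0" --pt "4 0 0 0 0" --pt "4 0 0 0 0" --pt "4 0 0 0 0"

```text
time_s: 3.53
eef_pos: [457.4, -122.1, 103.6]
ee_rot: [0.001, 0.238, 0.971, -0.0]
force: [0.1, -0.4, 0.9]
grip_width: 0.469
```

Run:
```python
from h import *
for n in ["wrist","scene"]:
    im=ctrl.capture(n)
    if n=="scene": im=cv2.resize(im[170:350,240:440],None,fx=3,fy=3)
    cv2.imwrite(f"pics/{n}2.png",im[:,:,::-1]);
```

```text
(no output)
```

View pics/wrist2.png

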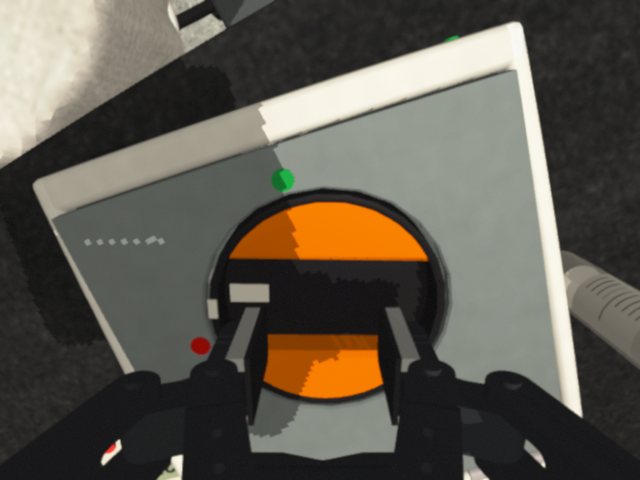

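View pics/scene2.png

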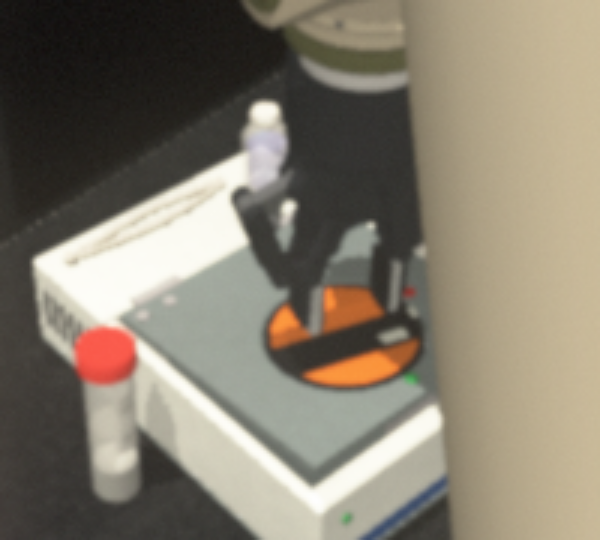

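>>> apply_moves --pt "4 0 0.1 0.5 0" --pt "4 0 0 0.5 0" --pt "4 0 0 0.3 0" --pt "4 0 0 0.3 0" --pt "4 0 0 0.2 0" --pt "4 0 0 0 0"

```text
time_s: 4.13
eef_pos: [456.9, -120.8, 83.8]
ee_rot: [-0.0, 0.238, 0.971, 0.0]
force: [-1.2, -0.5, -0.1]
grip_width: 0.47
```

>>> apply_moves --pt "4 0 0 0.3 0" --pt "4 0 0 0.2 0" --pt "4 0 0 0.2 0" --pt "4 0 0 0.2 0" --pt "4 0 0 0 0" --pt "4 0 0 0 0"

```text
time_s: 4.63
eef_pos: [457.3, -121.0, 75.5]
ee_rot: [0.0, 0.238, 0.971, -0.0]
force: [0.2, 1.1, 6.1]
grip_width: 0.469
```

>>> apply_moves --pt "4 0 0 0.2 0" --pt "4 0 0 0.2 0" --pt "4 0 0 0.1 0" --pt "4 0 0 0 0" --pt "4 0 0 0 0"

```text
time_s: 5.05
eef_pos: [457.6, -121.0, 70.8]
ee_rot: [0.001, 0.238, 0.971, -0.0]
force: [-0.1, 1.0, 6.5]
grip_width: 0.468
```

>>> apply_moves --pt "4 0 0 0.1 0" --pt "4 0 0 0.1 0" --pt "4 0 0 0 0" --pt "4 0 0 0 0"

```text
time_s: 5.38
eef_pos: [457.7, -121.1, 70.0]
ee_rot: [0.001, 0.238, 0.971, -0.0]
force: [-5.8, 2.7, 23.4]
grip_width: 0.466
```

>>> apply_moves --pt "4 0 0 -0.04 0" --pt "4 0 0 0 0.1" --pt "4 0 0 0 0.1" --pt "4 0 0 0 0.1" --pt "4 0 0 0 0.1" --pt "4 0 0 0 0"

```text
time_s: 5.88
eef_pos: [456.9, -121.7, 70.1]
ee_rot: [0.0, 0.428, 0.904, -0.001]
force: [-10.2, -3.1, 21.1]
grip_width: 0.468
```

>>> apply_moves --pt "4 0 0 0 0.1" --pt "4 0 0 0 0.1" --pt "4 0 0 0 0.1" --pt "4 0 0 0 0.1" --pt "4 0 0 0 0"

```text
time_s: 6.3
eef_pos: [456.3, -121.7, 70.0]
ee_rot: [-0.0, 0.599, 0.801, -0.001]
force: [-13.9, -3.0, 21.9]
grip_width: 0.47
```

Run:
```python
from h import *
s=ctrl.sense();print(s['force'],s['wrist_torque'],s['joints'])
cv2.imwrite("pics/wrist3.png",ctrl.capture("wrist")[:,:,::-1])
```

```text
[-13.9304201   -2.96481616  21.90963117] [-0.56921927  2.22838959 -0.04676829] [-0.50816734  0.42359463  1.85137751 -0.00306047  0.86749698 -0.7928214 ]
```

View pics/wrist3.png

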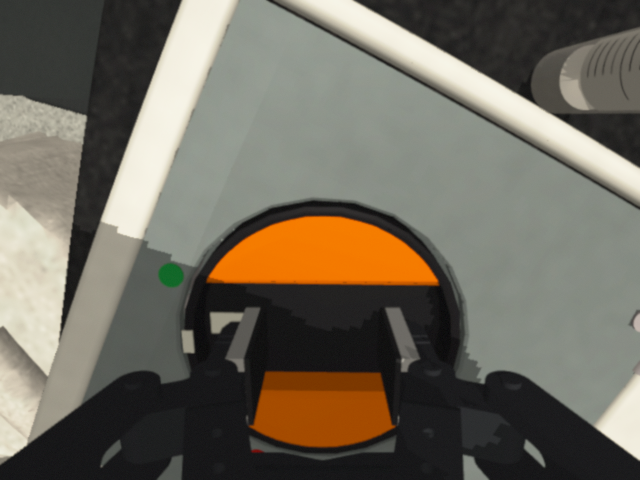

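>>> apply_moves --pt "4 0 0 0 0.1" --pt "4 0 0 0 0.1" --pt "4 0 0 0 0.1" --pt "4 0 0 0 0.1" --pt "4 0 0 0 0.1" --pt "4 0 0 0 0"

```text
time_s: 6.85
eef_pos: [456.5, -121.5, 70.1]
ee_rot: [0.0, 0.778, 0.628, -0.001]
force: [-11.6, -2.6, 22.4]
grip_width: 0.467
```

Run:
```python
from h import *
s=ctrl.sense();print(s['force'],s['wrist_torque'],s['joints'])
cv2.imwrite("pics/wrist4.png",ctrl.capture("wrist")[:,:,::-1])
```

```text
[-11.58442054  -2.55567862  22.40304486] [-0.41810495  1.91455594 -0.02541726] [-0.50782925  0.4236266   1.85128151 -0.0024157   0.86722875 -0.2927827 ]
```

View pics/wrist4.png

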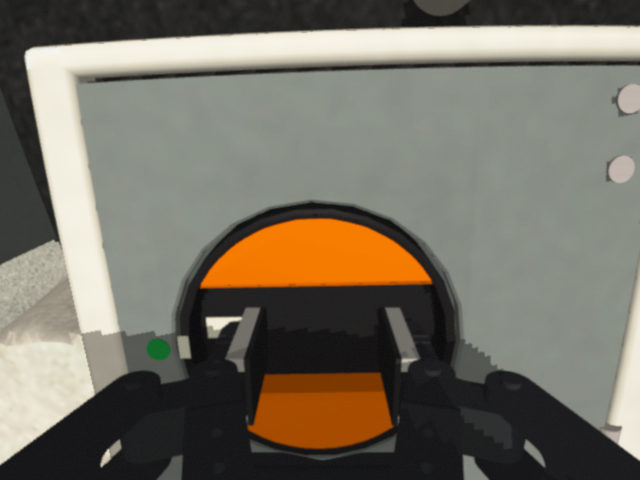

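>>> apply_moves --pt "4 0 0 0 0.08" --pt "4 0 0 0 0.08" --pt "4 0 0 0 0.06" --pt "4 0 0 0 0"

```text
time_s: 7.23
eef_pos: [458.0, -121.6, 70.2]
ee_rot: [0.002, 0.842, 0.539, 0.001]
force: [-2.7, 0.2, 15.8]
grip_width: 0.468
```

Run:
```python
from h import *
s=ctrl.sense();print(s['force'],s['wrist_torque'],s['joints'])
cv2.imwrite("pics/wrist5.png",ctrl.capture("wrist")[:,:,::-1])
```

```text
[-2.68362147  0.20185565 15.75859384] [-0.10798702  0.52986555 -0.04915591] [-5.07264783e-01  4.24255777e-01  1.84977346e+00 -7.41607611e-04
  8.64359737e-01 -7.49490753e-02]
```

View pics/wrist5.png

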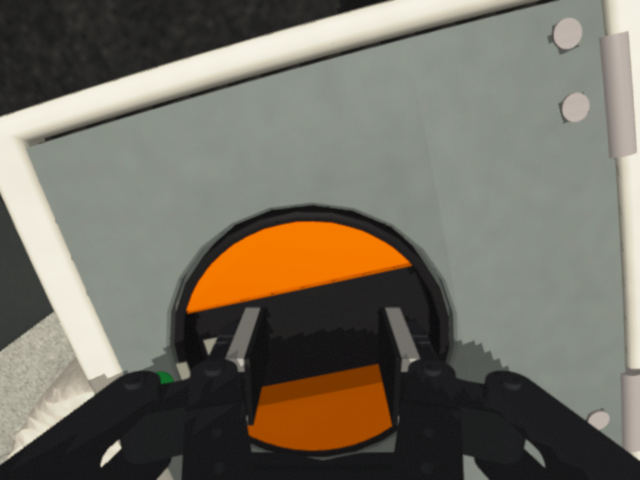

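>>> apply_moves --pt "4 0 0 0 0.05" --pt "4 0 0 0 0.05" --pt "4 0 0 0 0.04" --pt "4 0 0 0 0"

```text
time_s: 7.62
eef_pos: [459.0, -121.0, 70.3]
ee_rot: [0.002, 0.878, 0.48, 0.002]
force: [5.3, 5.5, 13.6]
grip_width: 0.464
```

Run:
```python
from h import *
s=ctrl.sense();print(s['force'],s['wrist_torque'],s['joints'])
```

```text
[ 5.26143072  5.45803716 13.55319377] [ 0.96540332 -0.68185257  0.28164546] [-5.06060521e-01  4.24510028e-01  1.84898408e+00  1.76849186e-03
  8.62904981e-01  6.33797617e-02]
```

>>> apply_moves --pt "4 0 0 -0.1 0" --pt "4 0 0 -0.1 0" --pt "4 0 0 -0.1 0" --pt "4 0 0 0 -0.08" --pt "4 0 0 0 -0.08" --pt "4 0 0 0 0"

```text
time_s: 8.12
eef_pos: [457.1, -120.8, 71.6]
ee_rot: [-0.0, 0.835, 0.55, -0.0]
force: [-0.1, 0.1, -0.1]
grip_width: 0.47
```

Run:
```python
from h import *
s=ctrl.sense();print(s['force'],s['wrist_torque'],s['joints'])
cv2.imwrite("pics/wrist6.png",ctrl.capture("wrist")[:,:,::-1])
```

```text
[-0.09588618  0.1050701  -0.10761791] [ 0.0050579  -0.02348069  0.05950045] [-5.06986212e-01  4.21217760e-01  1.84976870e+00 -4.64595432e-06
  8.70756899e-01 -1.00819938e-01]
```

View pics/wrist6.png

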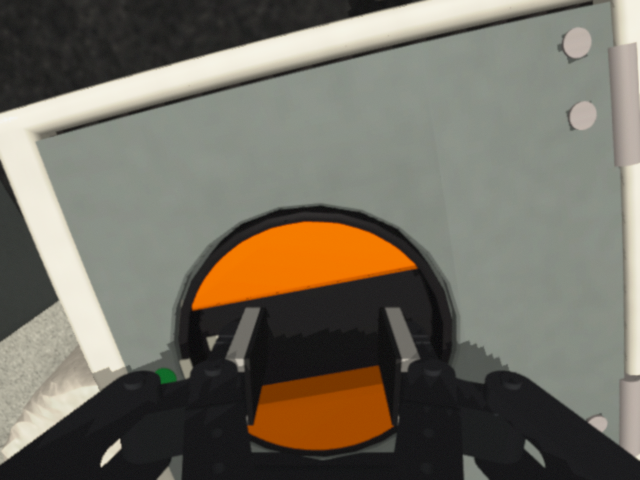

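>>> apply_moves --pt "4 0 0 -0.4 0" --pt "4 0 0 -0.5 0" --pt "4 0 0 -1 0" --pt "4 0 0 -2 0" --pt "4 0 0 -2 0" --pt "4 0 0 -2 0" --pt "4 0 0 -2 0" --pt "4 0 0 -2 0" --pt "4 0 0 -2 0" --pt "4 0 0 0 0"

```text
time_s: 9.0
eef_pos: [458.4, -121.5, 215.2]
ee_rot: [0.003, 0.836, 0.548, 0.002]
force: [0.6, -0.1, 0.7]
grip_width: 0.469
```

Run:
```python
from h import *
from scipy.spatial.transform import Rotation as R
s=ctrl.sense();q=s['ee_rot'];print(s['joints'],R.from_quat([q[1],q[2],q[3],q[0]]).as_matrix().round(3))
i=ctrl.camera_info("wrist");im=ctrl.capture("wrist")
cv2.imwrite("pics/wrist7.png",im[:,:,::-1])
```

```text
[-5.06882499e-01  2.21636791e-01  1.69094747e+00  1.66554353e-05
  1.22161637e+00 -9.71573472e-02] [[ 0.398  0.917  0.006]
 [ 0.917 -0.398 -0.004]
 [-0.001  0.007 -1.   ]]
```

View pics/wrist7.png

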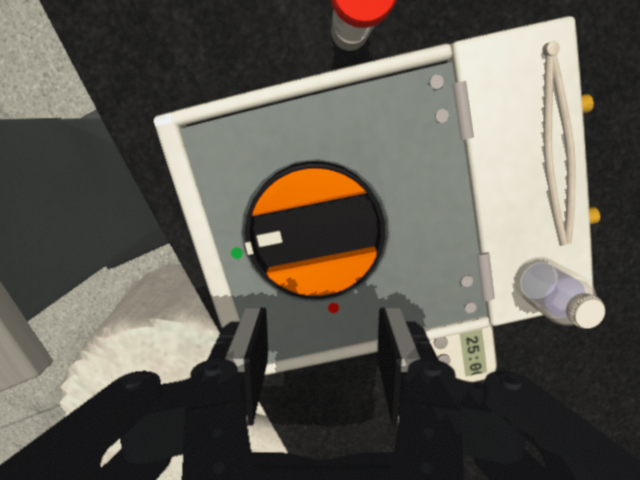

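>>> apply_moves --pt "4 2.1 -0.9 -0.3 0" --pt "4 2.1 -0.9 -0.3 0" --pt "4 2.1 -0.9 -0.3 0" --pt "4 2.1 -0.9 -0.3 0" --pt "4 2.1 -0.9 0 0" --pt "4 2.1 -0.9 0 0" --pt "4 2.1 -0.9 0 0" --pt "4 2.1 -0.9 0 0" --pt "4 2.1 -0.9 0 0" --pt "4 2.1 -0.9 0 0" --pt "4 2.1 -0.9 0 0" --pt "4 0 0 0 0"

```text
time_s: 10.05
eef_pos: [457.4, 133.2, 222.3]
ee_rot: [-0.001, 0.835, 0.55, -0.0]
force: [0.5, -0.5, 0.9]
grip_width: 0.469
```

Run:
```python
from h import *
f=lambda p:[(200+a/3,200+b/3) for a,b in p]
for n,(x0,y0,x1,y1) in dict(top=(200,200,420,400),scene=(240,190,440,370)).items():
    im=ctrl.capture(n)
    cv2.imwrite(f"pics/{n}8c.png",cv2.resize(im[y0:y1,x0:x1,::-1],None,fx=3,fy=3,interpolation=cv2.INTER_CUBIC))
```

```text
(no output)
```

View pics/top8c.png

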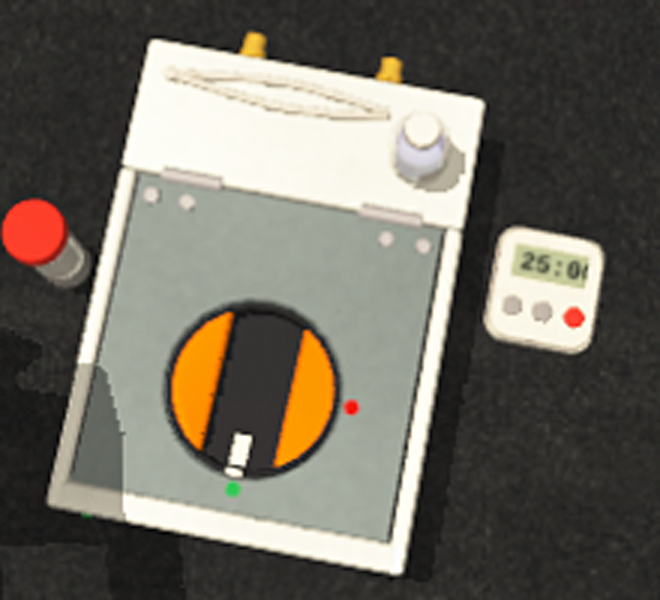

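View pics/scene8c.png

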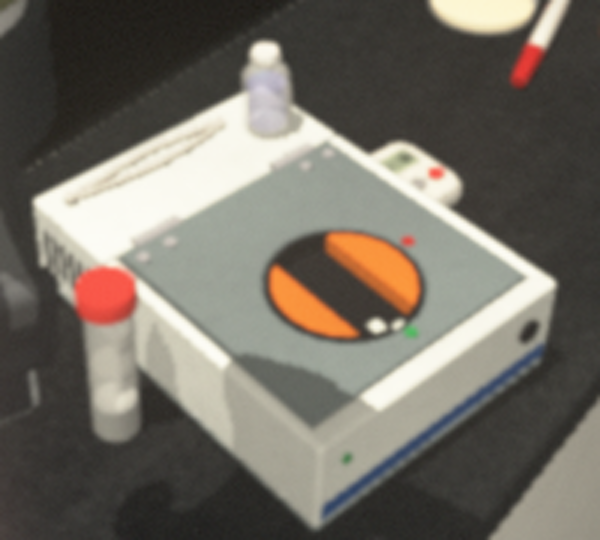

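Run:
```python
from h import *
i=ctrl.camera_info('top')
f=lambda p:[(200+a/3,200+b/3) for a,b in p]
for e in([(234,312),(205,447)],[(307,332),(275,465)]):
    P=cast(i,f(e),75);d=P[1]-P[0];y=np.arctan2(d[1],d[0]);print(y,'cam',-1.744-(y-2*np.pi))
s=ctrl.sense();print(s['force'],s['dq'].round(3))
ctrl.finish_job()
```

```text
2.9530449268179324 cam 1.5861403803616538
2.918562336623605 cam 1.6206229705559811
[0.01739978 0.04832034 0.11919482] [-0.033 -0.002  0.003 -0.003 -0.    -0.008]
the job is handed in; nothing more can be done
```

The panel is flush and the fastener is locked at its stop, with the white index on the green mark. The job is handed in at about 10 s of the 58 s allowed.

- **What I did:** I set the half-open fingertips along the slot and pushed the panel down to its hard stop, with a push of about 14–23 N. I then turned the fastener clockwise until it stopped at about 0.28 N m, lifted the fingers off the slot floor, and withdrew up and to the left.
- **Fastener angle:** the final top view puts it at about 1.59–1.62 rad, against a stop at 1.6.
- **Panel:** in the last scene view it looks flush with the fingers out. It was still down when the fingers first let go, with no contact force.
- **Surroundings:** in the before and after pictures the bottle, forceps, tube and timer look unmoved.

No check failed. While the fingers pressed on the slot floor the wrist also saw a sideways force of up to about 14 N; it went away when I let go.

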